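Finish the profile crib for the printer bed

TASK

Finish the crosswise support crib for the printer bed: lay the loose silver profile flat across the two black profiles fixed on the plywood board, parallel to the silver one already lying there and mirroring its position on the other side, and then lay the two loose black profiles across the two silver ones, directly above and parallel to the fixed bottom pair. Centre every profile so that the tower is square, lower it gently instead of dropping it, and leave the silver one already laid in its place and the other things on the table undisturbed.

Things in the scene. Friction and masses are not known exactly. Their poses are not given: they have to be found in the camera images.
- crib: Fixed plywood board, 200 x 200 x 12 mm, with two black profiles (each 160 x 40 x 20 mm) screwed down on it along the board's x axis, centred at y = -50 and +50 mm; their tops are 32 mm above the table. Origin: centre of the board's underside, on the table; z up. It can stand at any yaw.
- gap_silver (a point): Point on the crib (x = +50, y = 0, z = 42 mm in its frame) where the centre of the loose silver profile belongs, its length along the crib's y axis; axes as the crib's.
- place_laid (a point): Point on the crib (x = -50, y = 0, z = 42 mm in its frame) about which the silver profile already laid is centred; axes as the crib's.
- top_1 (a point): Point on the crib (x = 0, y = +50, z = 62 mm in its frame) where the centre of one loose black profile (either) belongs, its length along the crib's x axis; axes as the crib's.
- top_2 (a point): The same at y = -50 mm, for the other black profile.
- silver_mid (a point): Centre (half-way up) of the loose silver 40 x 20 slotted aluminium profile, 160 mm long (its x axis), 40 mm wide (y), 20 mm high (z), about 0.13 kg, solid box outline; it lies flat on the table at the start.
- black_a_mid (a point): Centre of a loose black 40 x 20 slotted aluminium profile, 160 mm long (its x axis), 40 mm wide (y), 20 mm high (z), about 0.13 kg, solid box outline; flat on the table at the start.
- black_b_mid (a point): Centre of the other loose black 40 x 20 slotted aluminium profile, 160 mm long (its x axis), 40 mm wide (y), 20 mm high (z), about 0.13 kg, solid box outline; flat on the table at the start.
- laid_mid (a point): Centre of the silver profile that already lies, unfixed, across the fixed black pair on the crib's -x side: 40 x 20 slotted aluminium profile, 160 mm long (its x axis), 40 mm wide (y), 20 mm high (z), about 0.13 kg, solid box outline; its length runs along the crib's y axis.
- motor: Black and silver stepper motor, 42 mm cube with a thin shaft on top, total 62 mm high; a bystander. Origin: centre of its underside.
- bracket: Red printed L-bracket, 80 x 50 x 51 mm; a bystander. Origin: centre of its underside.
- driver_grip (a point): Screwdriver lying on the table; a bystander (the point lies on its handle).
Mind the look-alikes: they are no part of the job. What is shaped like the part that bears black_b_mid but purple or turquoise is not meant.

How it is judged:
On the way, in this order (a step that is already met when the one before it is completed fails the run):
1. the loose silver profile lies flat and still in its place beside the laid one, let go (horizontal distance between silver_mid and gap_silver below 0.015 m and z of silver_mid in the frame of gap_silver between -0.005 and 0.005 m and angle between the x axis of silver_mid and the y axis of crib, either way round below 0.15 rad and angle between silver_mid's own z axis and vertical below 0.08 rad and linear speed of silver below 0.02 m/s and contact force between the fingers and silver below 0.1 N), for 0.2 s.
2. a black profile lies in a place of the top layer, let go ((((horizontal distance between black_a_mid and top_1 below 0.015 m and z of black_a_mid in the frame of top_1 between -0.005 and 0.005 m and angle between the x axis of black_a_mid and the x axis of crib, either way round below 0.15 rad and angle between black_a_mid's own z axis and vertical below 0.08 rad) and linear speed of black_a below 0.02 m/s and contact force between the fingers and black_a below 0.1 N) or ((horizontal distance between black_a_mid and top_2 below 0.015 m and z of black_a_mid in the frame of top_2 between -0.005 and 0.005 m and angle between the x axis of black_a_mid and the x axis of crib, either way round below 0.15 rad and angle between black_a_mid's own z axis and vertical below 0.08 rad) and linear speed of black_a below 0.02 m/s and contact force between the fingers and black_a below 0.1 N) or ((horizontal distance between black_b_mid and top_1 below 0.015 m and z of black_b_mid in the frame of top_1 between -0.005 and 0.005 m and angle between the x axis of black_b_mid and the x axis of crib, either way round below 0.15 rad and angle between black_b_mid's own z axis and vertical below 0.08 rad) and linear speed of black_b below 0.02 m/s and contact force between the fingers and black_b below 0.1 N) or ((horizontal distance between black_b_mid and top_2 below 0.015 m and z of black_b_mid in the frame of top_2 between -0.005 and 0.005 m and angle between the x axis of black_b_mid and the x axis of crib, either way round below 0.15 rad and angle between black_b_mid's own z axis and vertical below 0.08 rad) and linear speed of black_b below 0.02 m/s and contact force between the fingers and black_b below 0.1 N))), for 0.2 s.
At the end, for the whole second after the job is handed in: The silver pair lies across the fixed black pair, and a loose black profile lies across the silver pair in each top place: each centre within 15 mm horizontally and 5 mm in height of its place, within 0.15 rad of square to the crib, level (0.08 rad), released and at rest (horizontal distance between silver_mid and gap_silver below 0.015 m and z of silver_mid in the frame of gap_silver between -0.005 and 0.005 m and angle between the x axis of each of silver_mid, laid_mid and the y axis of crib, either way round below 0.15 rad and angle between each of silver_mid, laid_mid's own z axis and vertical below 0.08 rad and horizontal distance between laid_mid and place_laid below 0.015 m and z of laid_mid in the frame of place_laid between -0.005 and 0.005 m and (((horizontal distance between black_a_mid and top_1 below 0.015 m and z of black_a_mid in the frame of top_1 between -0.005 and 0.005 m and angle between the x axis of black_a_mid and the x axis of crib, either way round below 0.15 rad and angle between black_a_mid's own z axis and vertical below 0.08 rad) and (horizontal distance between black_b_mid and top_2 below 0.015 m and z of black_b_mid in the frame of top_2 between -0.005 and 0.005 m and angle between the x axis of black_b_mid and the x axis of crib, either way round below 0.15 rad and angle between black_b_mid's own z axis and vertical below 0.08 rad)) or ((horizontal distance between black_b_mid and top_1 below 0.015 m and z of black_b_mid in the frame of top_1 between -0.005 and 0.005 m and angle between the x axis of black_b_mid and the x axis of crib, either way round below 0.15 rad and angle between black_b_mid's own z axis and vertical below 0.08 rad) and (horizontal distance between black_a_mid and top_2 below 0.015 m and z of black_a_mid in the frame of top_2 between -0.005 and 0.005 m and angle between the x axis of black_a_mid and the x axis of crib, either way round below 0.15 rad and angle between black_a_mid's own z axis and vertical below 0.08 rad))) and linear speed of each of silver, black_a, black_b, laid below 0.02 m/s); the robot touches nothing.
It fails at once if a loose profile was dropped or knocked flying (over 0.55 m/s, a fall of about 15 mm, while not held) ((contact force between the fingers and silver below 0.1 N and linear speed of silver above 0.55 m/s) or (contact force between the fingers and black_a below 0.1 N and linear speed of black_a above 0.55 m/s) or (contact force between the fingers and black_b below 0.1 N and linear speed of black_b above 0.55 m/s)).
It fails at once if a bystander was moved more than 30 mm (distance of any of motor, bracket, driver_grip from where it was at the start of the episode above 0.03 m).
It also fails if it takes over 69 s, if anything falls off the work surface, if the arm or the gripper's body presses on something with over 40 N, if the wrist force passes 120 N, or if a joint passes its speed limit or range.

ROBOT

A 6-joint arm with a two-finger parallel gripper is mounted at the origin on the work surface. World frame = base frame: x ahead of the robot, y to its left, z up, the work surface at z = 0. Lengths are in m, angles in rad, forces in N, time in s.
With the tool pointing down it reaches from about 0.35 to 0.8 m from the base axis. Payload 7.3 kg.
Tool frame: the origin (TCP) lies on the centre line of the jaws, within the pads' length; the fingertips stand 17 mm ahead of it and the grasp point (between the pads) lies 2 mm behind it; z points along the fingers, y is the line along which they close (so a half turn about z gives the same grasp; the last joint's range is limited). The gripper opens to 85 mm and grips with 20 to 120 N. Pads are 22 mm wide; open, the fingers measure 114 mm over their backs; the gripper's body (76 mm by 85 mm) begins 54 mm behind the grasp point. The pads swing forward as they close: fully open they stand 13 mm farther back than shut.
Start: joints at [1.102, 0.342, 1.524, -0, 1.275, -0.146], TCP at [0.167, 0.498, 0.248] pointing down, gripper open.
Joint ranges: [-2.53, 2.53], [-0.77, 2.02], [0.04, 2.7], [-1, 4.14], [0.28, 2.66], [-3.11, 3.11]. Speed limits (rad/s): [2.57, 2.57, 3.14, 3.14, 3.14, 3.14].

INTERFACE

Orientations are given as a unit quaternion [w, x, y, z].
In Python, from workcell import bot gives the robot as it stands.
- The arm moves only by the tool send_rows, never from a script. Its arguments are lists of equal length, an entry for each row: "translation": the shift along the tool's x, y, z in m, a list of three; "spin": the turn about the tool's z in rad; "jaw": the finger opening in m, from 0 to 0.0854. A call has 1 to 12 rows; each row shifts and turns the commanded pose from where the row before left it, along the tool's axes as they then stand; what a row does not reach is not made up. A row lasts 1/12 s, in which the tool goes at most 41.7 mm and 7.16 degrees, less where a joint would pass 70% of its speed; a pose out of reach is approached as far as the arm can. A call is refused whole if a number of a shift passes 0.0417 or a number of a turn 0.125, either way. A call with a gripper value outside its range is refused whole. The fingers move at their own pace and stop on an object; "grip_force" is the grip in N (left out, the last holds). Time passes only in rows, so rows that do not move let the fingers close. It gives the time, the measured TCP pose, the force, the opening and the grip force at its end, in the units of the state.
- bot.state(): the state, without advancing time (a new reading comes with each control period).
- bot.read_camera(name): name is "side" or "top" or "wrist"; returns (picture, depth): 384x512x3 uint8, blue, green, red; 384x512 float32, m along the optical axis (not along the pixel's ray), 0 where there is no reading.
- bot.camera_model(name): a dict with "K" (3x3 intrinsics, pixels), "extrinsics" (4x4, takes a point from camera to world coordinates). Camera axes: x right, y down, z forward; pixel columns grow to the right and rows downward; lengths in m; the calibration is good to about 2 mm. The wrist camera is an equidistant fisheye: a pixel r from the principal point sees the ray r / f radians off the axis. A picture is of the moment at which its call begins: read the wrist's pose just before it. camera_model takes no time and is no camera call; for the wrist camera it gives the pose at the moment of the call.
- bot.sign_off(): hands the job in; it is judged then, once.
Trained networks look in the newest picture that a camera, given by its name, has taken for a name from the list of things; names that differ only in an ending like _2 or _b are one class to them, and where a whole thing is asked for, a point or a joint stands for the part that bears it (a point fixed in the world has none). Each returns a list of dicts, best first, with "p" (0 to 1); they miss things now and then, are a little off and sometimes report something else, mostly with a low value. They report only what shows in the picture. A call takes as long as a camera call. They do not tell look-alikes from the thing itself.
- bot.silhouettes(thing, camera): "pixels" (384x512 bool, what is visible of it) and "position" ([column, row] in pixels, amid what is visible of it).
- bot.mark_of(thing, camera): "position" ([column, row] in pixels: a listed point, or the origin of a listed thing).
The state is a dict: "time_s": time; "joint_positions": joint angles; "dq": joint speeds; "tau": joint torques, N m; "eef_pos": TCP position; "tcp_rot": TCP orientation; "ft_force": force on the tool from outside, world axes, zero at the start; "wrist_torque": the same for the moment, N m; "width": finger opening in m; "grasp_force": force on a finger pad.
Only numpy, scipy, OpenCV 4.12 (cv2) and the standard library are available. Lean on these libraries where they do the work, as an engineer would, in place of code of your own. Each camera call takes 0.05 s, during which the arm holds its last target. There are 200 camera calls.

## Working session

There is one attempt and no reset: what is moved stays moved. The work goes in short steps, Python scripts to look and compute and a tool call to move; the robot and the scene stay as the last step left them, time stands still between calls to the robot, and variables do not carry over. Pictures are saved under pics/ and viewed, at most 10 in all, crops included, and the job is handed in when it is done.

Besides the shell and the picture viewer there is one more tool, called after ">>>" as name(argument=value, ...), one argument or row to a line, values as JSON. send_rows: Moves the arm, as the interface text tells. Its arguments: {"type":"object","properties":{"translation":{"type":"array"},"spin":{"type":"array"},"jaw":{"type":"array"},"grip_force":{"type":"number"}},"required":["translation","spin","jaw"]}

```bash
mkdir -p pics; ls; python3 - <<'E'
from workcell import bot
import cv2
import numpy as np
for c in ["top","side"]:
    p,d=bot.read_camera(c); cv2.imwrite(f"pics/{c}0.png",p)
    m=bot.camera_model(c); print(c,np.round(m["K"],1).tolist(),np.round(m["extrinsics"],3).tolist())
    np.savez(f"{c}0.npz",p=p,d=d,K=m["K"],E=m["extrinsics"])
    for t in ["silver_mid","black_a_mid","laid_mid","crib"]:
        print(t,[(np.round(r["position"]).tolist(),round(r["p"],2),int(r["pixels"].sum())) for r in bot.silhouettes(t,c)])
print(bot.state())
E
```

```text
pics
top [[347.3, 0.0, 250.8], [0.0, 347.3, 190.7], [0.0, 0.0, 1.0]] [[0.028, -0.992, 0.125, 0.348], [-1.0, -0.027, 0.008, -0.017], [-0.005, -0.125, -0.992, 1.235], [0.0, 0.0, 0.0, 1.0]]
silver_mid [([145.0, 185.0], 0.86, 544)]
black_a_mid [([309.0, 184.0], 0.81, 565), ([216.0, 156.0], 0.32, 512)]
laid_mid [([216.0, 158.0], 0.98, 530)]
crib [([229.0, 168.0], 0.63, 2393)]
side [[408.6, 0.0, 254.6], [0.0, 408.6, 199.6], [0.0, 0.0, 1.0]] [[0.709, -0.369, 0.601, -0.191], [-0.705, -0.365, 0.608, -0.679], [-0.005, -0.855, -0.519, 0.624], [0.0, 0.0, 0.0, 1.0]]
silver_mid [([183.0, 166.0], 0.87, 517), ([260.0, 190.0], 0.41, 2087)]
black_a_mid [([328.0, 234.0], 0.62, 835)]
laid_mid [([258.0, 170.0], 0.68, 517)]
crib [([261.0, 191.0], 0.63, 2133)]
{'time_s': 0.5, 'joint_positions': array([ 1.10203238e+00,  3.42012356e-01,  1.52415474e+00, -2.96653225e-05,
        1.27539969e+00, -1.46009715e-01]), 'dq': array([ 0.0004374 , -0.00203061, -0.0031494 ,  0.00024918, -0.00042505,
       -0.00058126]), 'tau': array([-2.37908644e-03, -4.33242702e+01, -2.46103317e+01, -2.02200781e-04,
        9.47136068e-04,  1.38416289e-05]), 'eef_pos': array([0.16650739, 0.4978871 , 0.24829595]), 'tcp_rot': array([1.74388734e-05, 1.60673321e-01, 9.87007641e-01, 8.03520309e-06]), 'ft_force': array([ 0.99906901, -0.07091271,  0.10633626]), 'wrist_torque': array([0.03480961, 0.00273295, 0.01382211]), 'grasp_force': 0.0, 'width': 0.08537086036066675}
```

```bash
python3 - <<'E'
import cv2
a=cv2.imread("pics/top0.png");cv2.imwrite("pics/t1.png",cv2.resize(a[60:300,60:420],(800,533),interpolation=cv2.INTER_CUBIC))
E
```

```text
(no output)
```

View pics/t1.png

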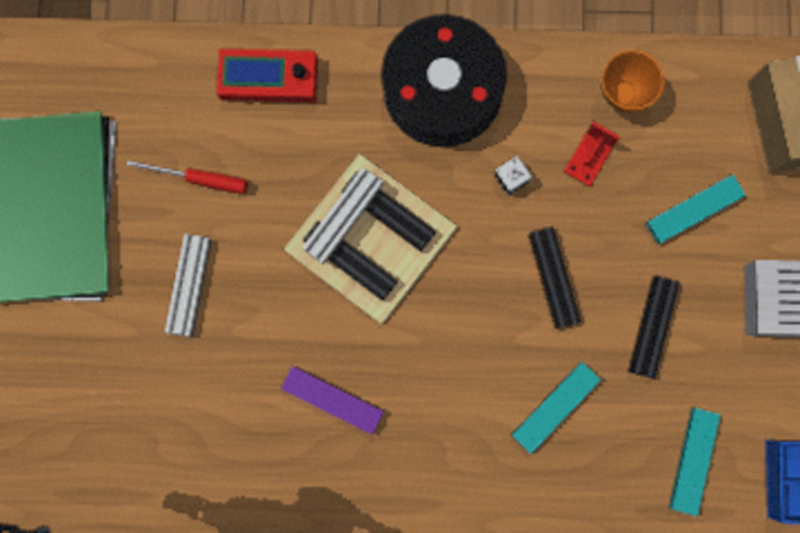

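View pics/side0.png

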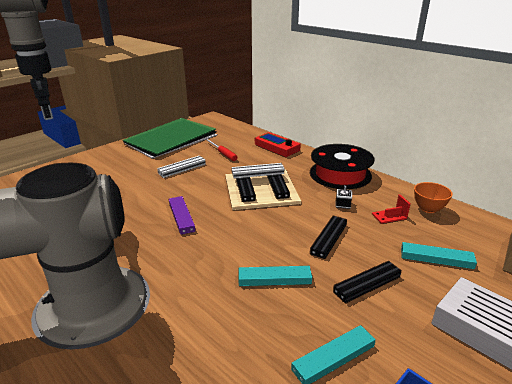

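The top view (crop) shows the loose silver at (187,285), the crib at (370,238) with the laid silver on its left side, and the loose blacks at (555,277) and (655,327). The motor and bracket stand beyond the blacks, and the screwdriver is near the silver.

```bash
cat > h.py <<'E'
import numpy as np, cv2
def world(d,K,E):
    v,u=np.mgrid[:d.shape[0],:d.shape[1]]
    P=np.stack([(u-K[0,2])/K[0,0]*d,(v-K[1,2])/K[1,1]*d,d],-1)
    W=P@E[:3,:3].T+E[:3,3]; W[d<=0]=np.nan; return W
def rect(pts):
    (c,s,a)=cv2.minAreaRect(pts.astype(np.float32)); a=np.deg2rad(a)
    if s[1]>s[0]: a+=np.pi/2; s=s[::-1]
    return np.round(c,4),np.round(s,4),round((a+np.pi/2)%np.pi-np.pi/2,3)
E
python3 - <<'E'
from h import *
w={}
seeds={}
for c in ["top","side"]:
    z=np.load(f"{c}0.npz"); W=world(z["d"],z["K"],z["E"]); w[c]=W
    if c=="top":
        for n,(u,v) in dict(silver=(145,186),ba=(310,185),bb=(355,207),crib=(227,168)).items():
            seeds[n]=W[v,u]
    for n,s in seeds.items():
        near=np.hypot(W[...,0]-s[0],W[...,1]-s[1])
        for lo,hi,r in ([(.007,.018,.16),(.026,.038,.16),(.044,.06,.16)] if n=="crib" else [(.012,.03,.12)]):
            m=(near<r)&(W[...,2]>lo)&(W[...,2]<hi)
            k,l,st,_=cv2.connectedComponentsWithStats(m.astype(np.uint8))
            if n!="crib":
                i=np.argmax(st[1:,4])+1; m=l==i
            print(c,n,lo,m.sum(),np.round(np.nanmedian(W[m][:,2]),4),*rect(W[m][:,:2]))
E
```

```text
top silver 0.012 539 0.0205 [0.5014 0.3723] [0.1598 0.042 ] -0.133
top ba 0.012 522 0.0208 [ 0.53   -0.2124] [0.16  0.041] 0.292
top bb 0.012 547 0.0204 [ 0.4548 -0.3707] [0.16   0.0425] -0.243
top crib 0.007 1697 0.0129 [0.5926 0.0824] [0.2734 0.2572] 1.017
top crib 0.026 744 0.0327 [0.5847 0.0855] [0.1609 0.1447] 0.949
top crib 0.044 534 0.0527 [0.614  0.1257] [0.1599 0.0411] -0.598
side silver 0.012 359 0.02 [0.4975 0.3658] [0.1596 0.0468] -0.171
side ba 0.012 683 0.02 [ 0.5273 -0.2168] [0.1632 0.0404] 0.286
side bb 0.012 1097 0.0197 [ 0.4515 -0.3749] [0.1623 0.0424] -0.26
side crib 0.007 1337 0.0123 [0.5832 0.0789] [0.2059 0.2003] 0.948
side crib 0.026 636 0.0324 [0.567  0.0672] [0.1577 0.1309] -0.682
side crib 0.044 413 0.052 [0.6113 0.1215] [0.159  0.0476] -0.578
```

```bash
cat >> h.py <<'E'
def go(bot,x,y,z,yaw):
    """spin, then shift along the tool axes after the spin, to TCP (x,y,z) with tool y at world angle yaw"""
    from scipy.spatial.transform import Rotation as R
    s=bot.state(); q=s["tcp_rot"]; M=R.from_quat([q[1],q[2],q[3],q[0]]).as_matrix()
    cur=np.arctan2(M[1,1],M[0,1]); dy=(yaw-cur+np.pi)%(2*np.pi)-np.pi
    ty=np.array([np.cos(yaw),np.sin(yaw),0]); tz=np.array([0,0,-1.]); tx=np.cross(ty,tz)
    d=np.array([x,y,z])-s["eef_pos"]
    print("t",round(s["time_s"],2),"pos",np.round(s["eef_pos"],4),"yaw",round(cur,3),"spin",round(-dy,3),"shift",np.round([d@tx,d@ty,d@tz],4),"q",np.round(s["joint_positions"],2),"w",round(s["width"],4))
E
python3 - <<'E'
from h import *
from workcell import bot
go(bot,.50,.369,.16,1.43)
E
```

```text
t 0.5 pos [0.1665 0.4979 0.2483] yaw 1.248 spin -0.182 shift [-0.3483 -0.0808  0.0883] q [ 1.1   0.34  1.52 -0.    1.28 -0.15] w 0.0854
```

>>> send_rows(
  translation=[
    [0, 0, 0],
    [0, 0, 0],
    [-0.035, -0.008, 0.009],
    [-0.035, -0.008, 0.009],
    [-0.035, -0.008, 0.009],
    [-0.035, -0.008, 0.009],
    [-0.035, -0.008, 0.009],
    [-0.035, -0.008, 0.009],
    [-0.035, -0.008, 0.009],
    [-0.035, -0.008, 0.009],
    [-0.035, -0.008, 0.009],
    [-0.033, -0.008, 0.007],
  ],
  spin=[-0.09, -0.092, 0, 0, 0, 0, 0, 0, 0, 0, 0, 0],
  jaw=[0.0854, 0.0854, 0.0854, 0.0854, 0.0854, 0.0854, 0.0854, 0.0854, 0.0854, 0.0854, 0.0854, 0.0854],
  grip_force=40,
)

```text
time_s: 1.5
eef_pos: [0.5015, 0.3687, 0.1595]
tcp_rot: [-0.0, 0.071, 0.998, -0.0]
ft_force: [-0.5, 0.7, 0.4]
width: 0.0856
grasp_force: 0.0
```

>>> send_rows(
  translation=[
    [0, 0, 0],
    [0, 0, 0],
  ],
  spin=[0, 0],
  jaw=[0.0854, 0.0854],
)

```text
time_s: 1.67
eef_pos: [0.501, 0.3686, 0.1592]
tcp_rot: [-0.001, 0.072, 0.997, -0.0]
ft_force: [-1.4, -0.1, 0.2]
width: 0.0853
grasp_force: 0.0
```

```bash
cat >> h.py <<'E'
def wrist(bot,name=None):
    m=bot.camera_model("wrist"); p,d=bot.read_camera("wrist"); K=m["K"];E=m["extrinsics"]
    if name: cv2.imwrite(f"pics/{name}.png",p)
    v,u=np.mgrid[:d.shape[0],:d.shape[1]]
    a=(u-K[0,2])/K[0,0]; b=(v-K[1,2])/K[1,1]; r=np.hypot(a,b)+1e-9
    ok=(d>0)&(r<1.3)
    t=np.where(ok,np.tan(np.minimum(r,1.3)),0)*d
    W=np.stack([a/r*t,b/r*t,d],-1)@E[:3,:3].T+E[:3,3]; W[~ok]=np.nan
    return p,W
def find(W,s,lo,hi,r):
    m=(np.hypot(W[...,0]-s[0],W[...,1]-s[1])<r)&(W[...,2]>lo)&(W[...,2]<hi)
    k,l,st,_=cv2.connectedComponentsWithStats(m.astype(np.uint8)); m=l==np.argmax(st[1:,4])+1
    print(m.sum(),np.round(np.nanmedian(W[m][:,2]),4),*rect(W[m][:,:2]))
E
python3 - <<'E'
from h import *
from workcell import bot
go(bot,.50,.369,.16,1.43)
m=bot.camera_model("wrist");print(np.round(m["K"],1).tolist(),np.round(m["extrinsics"],3).tolist())
p,W=wrist(bot,"w1")
find(W,(.50,.37),.012,.03,.12)
find(W,(.61,.125),.044,.06,.14)
E
```

```text
t 1.67 pos [0.501  0.3686 0.1592] yaw 1.427 spin -0.003 shift [ 0.001   0.0002 -0.0008] q [ 0.51  0.6   1.36  0.    1.19 -0.92] w 0.0853
[[297.3, 0.0, 252.7], [0.0, 297.3, 189.1], [0.0, 0.0, 1.0]] [[0.143, 0.957, 0.254, 0.436], [0.99, -0.138, -0.038, 0.377], [-0.001, 0.256, -0.967, 0.285], [0.0, 0.0, 0.0, 1.0]]
7183 0.0203 [0.4972 0.3686] [0.1598 0.0404] -0.131
548 0.0518 [0.5575 0.1585] [0.0409 0.0342] 0.99
```

View pics/w1.png

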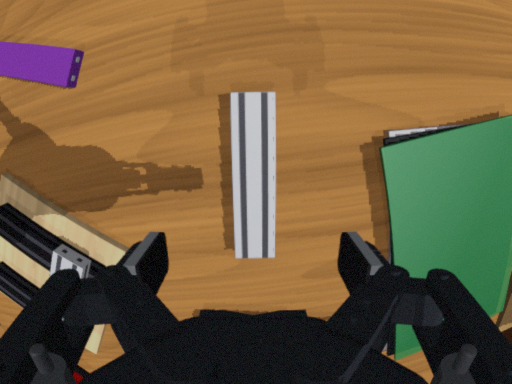

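The silver profile lies midway between the fingers (pixels (231–275, 92–258)), and its measured 160 x 40 mm size fits, so I descend.

>>> send_rows(
  translation=[
    [0.002, 0, 0.02],
    [0.002, 0, 0.03],
    [0, 0, 0.03],
    [0, 0, 0.03],
    [0, 0, 0.015],
    [0, 0, 0.007],
    [0, 0, 0.004],
    [0, 0, 0],
    [0, 0, 0],
    [0, 0, 0],
    [0, 0, 0],
    [0, 0, 0],
  ],
  spin=[-0.013, 0, 0, 0, 0, 0, 0, 0, 0, 0, 0, 0],
  jaw=[0.0854, 0.0854, 0.0854, 0.0854, 0.0854, 0.0854, 0.0854, 0.0854, 0.03, 0.03, 0.03, 0.03],
)

```text
time_s: 2.72
eef_pos: [0.4964, 0.3707, 0.0254]
tcp_rot: [0.001, 0.064, 0.998, 0.001]
ft_force: [-3.9, 0.8, 34.2]
width: 0.039
grasp_force: 36.8
```

>>> send_rows(
  translation=[
    [0, 0, 0],
    [0, 0, 0],
    [0, 0, 0],
    [0, 0, 0],
  ],
  spin=[0, 0, 0, 0],
  jaw=[0.03, 0.03, 0.03, 0.03],
)

```text
time_s: 3.05
eef_pos: [0.4965, 0.3708, 0.0255]
tcp_rot: [0.001, 0.064, 0.998, 0.001]
ft_force: [-1.2, -0.5, 6.4]
width: 0.0388
grasp_force: 41.1
```

>>> send_rows(
  translation=[
    [0, 0, -0.01],
    [0, 0, -0.02],
    [0, 0, -0.03],
    [0, 0, -0.04],
    [0, 0, -0.035],
    [0, 0, 0],
    [0, 0, 0],
    [0, 0, 0],
    [0, 0, 0],
  ],
  spin=[0, 0, 0, 0, 0.12, 0.12, 0.12, 0.11, 0],
  jaw=[0.03, 0.03, 0.03, 0.03, 0.03, 0.03, 0.03, 0.03, 0.03],
)

```text
time_s: 3.8
eef_pos: [0.4957, 0.3702, 0.16]
tcp_rot: [0.0, 0.296, 0.955, 0.0]
ft_force: [0.2, -0.6, -0.7]
width: 0.0389
grasp_force: 40.6
```

```bash
python3 - <<'E'
from h import *
from workcell import bot
go(bot,.558,.043,.16,.973)
E
```

```text
t 3.8 pos [0.4957 0.3702 0.16  ] yaw 0.969 spin -0.004 shift [-0.2356 -0.2355 -0.    ] q [ 0.52  0.59  1.37  0.    1.18 -0.45] w 0.0389
```

>>> send_rows(
  translation=[
    [-0.014, -0.014, 0],
    [-0.025, -0.025, 0],
    [-0.028, -0.028, 0],
    [-0.028, -0.028, 0],
    [-0.028, -0.028, 0],
    [-0.028, -0.028, 0],
    [-0.028, -0.028, 0],
    [-0.025, -0.025, 0],
    [-0.02, -0.02, 0],
    [-0.01, -0.01, 0],
    [0, 0, 0],
    [0, 0, 0],
  ],
  spin=[0, 0, 0, 0, 0, 0, 0, 0, 0, 0, 0, 0],
  jaw=[0.03, 0.03, 0.03, 0.03, 0.03, 0.03, 0.03, 0.03, 0.03, 0.03, 0.03, 0.03],
)

```text
time_s: 4.8
eef_pos: [0.5575, 0.0451, 0.1593]
tcp_rot: [-0.0, 0.294, 0.956, 0.0]
ft_force: [0.5, -0.9, -1.6]
width: 0.0389
grasp_force: 40.7
```

```bash
python3 - <<'E'
from h import *
from workcell import bot
go(bot,.558,.043,.16,.973)
p,W=wrist(bot,"w2")
find(W,(.61,.125),.044,.06,.14)
find(W,(.56,.043),.12,.19,.14)
m=(np.hypot(W[...,0]-.586,W[...,1]-.084)<.16)&(W[...,2]>.008)&(W[...,2]<.06)
print(rect(W[m][:,:2]))
E
```

```text
t 4.8 pos [0.5575 0.0451 0.1593] yaw 0.973 spin 0.0 shift [-0.0016 -0.0015 -0.0007] q [-0.06  0.49  1.56  0.    1.1  -1.03] w 0.0389
7357 0.0522 [0.6072 0.1241] [0.1522 0.0416] -0.593
22203 0.1543 [0.542  0.0546] [0.1195 0.0665] -0.595
(array([0.5825, 0.081 ]), array([0.2009, 0.1992]), np.float64(0.949))
```

View pics/w2.png

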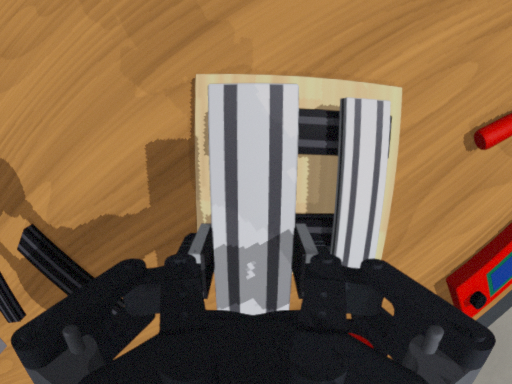

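The crib board measures 201 x 199 mm at (0.5825, 0.081), yaw axis 0.949. The held silver (210–298, 85–312) is already almost over its place, with the laid one at (365,185).

```bash
python3 - <<'E'
from h import *
from workcell import bot
go(bot,.554,.0413,.058,.95)
E
```

```text
t 4.85 pos [0.5573 0.046  0.1593] yaw 0.974 spin 0.024 shift [-0.     -0.0058  0.1013] q [-0.06  0.49  1.56  0.    1.1  -1.03] w 0.0387
```

>>> send_rows(
  translation=[
    [0, -0.003, 0.01],
    [0, -0.003, 0.02],
    [0, 0, 0.02],
    [0, 0, 0.02],
    [0, 0, 0.013],
    [0, 0, 0.008],
    [0, 0, 0.005],
    [0, 0, 0.003],
    [0, 0, 0],
    [0, 0, 0],
  ],
  spin=[0.024, 0, 0, 0, 0, 0, 0, 0, 0, 0],
  jaw=[0.03, 0.03, 0.03, 0.03, 0.03, 0.03, 0.03, 0.03, 0.03, 0.03],
)

```text
time_s: 5.68
eef_pos: [0.5546, 0.0407, 0.0609]
tcp_rot: [0.001, 0.306, 0.952, 0.0]
ft_force: [-0.2, -0.2, -1.0]
width: 0.039
grasp_force: 40.7
```

```bash
python3 - <<'E'
from h import *
from workcell import bot
go(bot,.554,.0413,.058,.95); print(bot.state()["ft_force"])
E
```

```text
t 5.68 pos [0.5546 0.0407 0.0609] yaw 0.95 spin -0.0 shift [0.0008 0.0002 0.0029] q [-0.06  0.61  1.66  0.    0.87 -1.01] w 0.039
[-0.17379762 -0.16674409 -1.01714285]
```

>>> send_rows(
  translation=[
    [0, 0, 0.001],
    [0, 0, 0.001],
    [0, 0, 0],
    [0, 0, 0],
  ],
  spin=[0, 0, 0, 0],
  jaw=[0.03, 0.03, 0.03, 0.03],
)

```text
time_s: 6.02
eef_pos: [0.5543, 0.0403, 0.0585]
tcp_rot: [0.0, 0.306, 0.952, 0.0]
ft_force: [-0.3, 0.4, -1.1]
width: 0.0385
grasp_force: 40.7
```

>>> send_rows(
  translation=[
    [0, 0, 0.001],
    [0, 0, 0],
    [0, 0, 0],
  ],
  spin=[0, 0, 0],
  jaw=[0.03, 0.03, 0.03],
)

```text
time_s: 6.27
eef_pos: [0.5544, 0.0403, 0.0575]
tcp_rot: [0.0, 0.306, 0.952, 0.0]
ft_force: [-0.4, -0.2, 0.8]
width: 0.0388
grasp_force: 40.8
```

>>> send_rows(
  translation=[
    [0, 0, 0.0005],
    [0, 0, 0],
    [0, 0, 0],
    [0, 0, 0],
    [0, 0, 0],
    [0, 0, 0],
    [0, 0, -0.01],
    [0, 0, -0.02],
    [0, 0, -0.03],
    [0, 0, -0.035],
    [0, 0, -0.03],
    [0, 0, -0.01],
  ],
  spin=[0, 0, 0, 0, 0, 0, 0, 0, 0, 0, 0, 0],
  jaw=[0.03, 0.045, 0.05, 0.06, 0.07, 0.075, 0.08, 0.0854, 0.0854, 0.0854, 0.0854, 0.0854],
)

```text
time_s: 7.27
eef_pos: [0.5561, 0.0403, 0.1975]
tcp_rot: [0.004, 0.306, 0.952, 0.001]
ft_force: [1.4, -1.1, 0.5]
width: 0.0854
grasp_force: 0.0
```

```bash
python3 - <<'E'
from h import *
from workcell import bot
p,W=wrist(bot)
find(W,(.61,.125),.044,.06,.08)
find(W,(.554,.041),.044,.06,.08)
m=(np.hypot(W[...,0]-.586,W[...,1]-.084)<.16)&(W[...,2]>.008)&(W[...,2]<.06)
print(rect(W[m][:,:2]))
go(bot,.53,-.2145,.19,.29+np.pi/2)
E
```

```text
5701 0.0522 [0.6088 0.123 ] [0.1559 0.0411] -0.595
6757 0.0524 [0.5542 0.039 ] [0.1572 0.0404] -0.625
(array([0.583 , 0.0806]), array([0.2012, 0.2003]), np.float64(-0.621))
t 7.32 pos [0.5563 0.0403 0.1974] yaw 0.949 spin -0.912 shift [ 0.098  -0.2366  0.0074] q [-0.07  0.44  1.52  0.    1.17 -1.01] w 0.0854
```

>>> send_rows(
  translation=[
    [0, 0, 0],
    [0, 0, 0],
    [0, 0, 0],
    [0, 0, 0],
    [0, 0, 0],
    [0, 0, 0],
    [0, 0, 0],
    [0, 0, 0],
  ],
  spin=[-0.114, -0.114, -0.114, -0.114, -0.114, -0.114, -0.114, -0.114],
  jaw=[0.0854, 0.0854, 0.0854, 0.0854, 0.0854, 0.0854, 0.0854, 0.0854],
)

```text
time_s: 7.98
eef_pos: [0.5535, 0.0404, 0.1907]
tcp_rot: [-0.001, -0.147, 0.989, 0.0]
ft_force: [-0.3, -0.1, -0.7]
width: 0.0851
grasp_force: 0.0
```

>>> send_rows(
  translation=[
    [0.006, -0.014, 0],
    [0.012, -0.028, 0.001],
    [0.014, -0.035, 0.001],
    [0.014, -0.035, 0.001],
    [0.014, -0.035, 0.001],
    [0.014, -0.034, 0.001],
    [0.012, -0.028, 0.001],
    [0.008, -0.018, 0.001],
    [0.004, -0.01, 0],
    [0, 0, 0],
    [0, 0, 0],
  ],
  spin=[0, 0, 0, 0, 0, 0, 0, 0, 0, 0, 0],
  jaw=[0.0854, 0.0854, 0.0854, 0.0854, 0.0854, 0.0854, 0.0854, 0.0854, 0.0854, 0.0854, 0.0854],
)

```text
time_s: 8.9
eef_pos: [0.5278, -0.2142, 0.1842]
tcp_rot: [-0.0, -0.144, 0.99, 0.001]
ft_force: [0.8, 0.4, -0.3]
width: 0.0853
grasp_force: 0.0
```

```bash
python3 - <<'E'
from h import *
from workcell import bot
p,W=wrist(bot)
find(W,(.53,-.2145),.012,.03,.11)
find(W,(.453,-.372),.012,.03,.11)
go(bot,.53,-.2145,.027,.29+np.pi/2)
E
```

```text
6081 0.0203 [ 0.5268 -0.2165] [0.1595 0.0404] 0.286
5329 0.0203 [ 0.4513 -0.3746] [0.1599 0.0417] -0.261
t 8.95 pos [ 0.528  -0.2135  0.1844] yaw 1.861 spin 0.001 shift [-0.0016 -0.0015  0.1574] q [-0.52  0.48  1.49  0.    1.17 -2.38] w 0.0854
```

>>> send_rows(
  translation=[
    [0.0015, -0.0015, 0.02],
    [0, 0, 0.035],
    [0, 0, 0.035],
    [0, 0, 0.035],
    [0, 0, 0.018],
    [0, 0, 0.009],
    [0, 0, 0.004],
    [0, 0, 0.001],
    [0, 0, 0],
    [0, 0, 0],
    [0, 0, 0],
    [0, 0, 0],
  ],
  spin=[0.005, 0, 0, 0, 0, 0, 0, 0, 0, 0, 0, 0],
  jaw=[0.0854, 0.0854, 0.0854, 0.0854, 0.0854, 0.0854, 0.0854, 0.0854, 0.03, 0.03, 0.03, 0.03],
)

```text
time_s: 9.95
eef_pos: [0.5276, -0.2169, 0.0289]
tcp_rot: [0.001, -0.142, 0.99, -0.001]
ft_force: [-1.3, 0.6, 36.4]
width: 0.0391
grasp_force: 33.3
```

>>> send_rows(
  translation=[
    [0, 0, 0],
    [0, 0, 0],
    [0, 0, 0],
    [0, 0, 0],
  ],
  spin=[0, 0, 0, 0],
  jaw=[0.03, 0.03, 0.03, 0.03],
)

```text
time_s: 10.28
eef_pos: [0.5277, -0.217, 0.0291]
tcp_rot: [0.001, -0.142, 0.99, -0.001]
ft_force: [-0.9, 1.0, 5.4]
width: 0.0389
grasp_force: 40.2
```

>>> send_rows(
  translation=[
    [0, 0, -0.01],
    [0, 0, -0.02],
    [0, 0, -0.03],
    [0, 0, -0.04],
    [0, 0, -0.03],
    [0, 0, -0.01],
    [0, 0, 0],
    [0, 0, 0],
    [0, 0, 0],
    [0, 0, 0],
  ],
  spin=[0, 0, 0, -0.11, -0.11, -0.111, -0.111, -0.111, -0.111, 0],
  jaw=[0.03, 0.03, 0.03, 0.03, 0.03, 0.03, 0.03, 0.03, 0.03, 0.03],
)

```text
time_s: 11.12
eef_pos: [0.527, -0.2166, 0.1687]
tcp_rot: [0.0, -0.459, 0.889, -0.0]
ft_force: [0.2, -0.9, -0.9]
width: 0.0384
grasp_force: 40.7
```

```bash
python3 - <<'E'
from h import *
from workcell import bot
go(bot,.6236,.0514,.17,2.52)
E
```

```text
t 11.12 pos [ 0.527  -0.2166  0.1687] yaw 2.524 spin 0.004 shift [-0.2742  0.0775 -0.0013] q [-0.52  0.49  1.51  0.    1.13 -3.05] w 0.0384
```

>>> send_rows(
  translation=[
    [-0.015, 0.004, 0],
    [-0.028, 0.008, 0],
    [-0.034, 0.01, 0],
    [-0.034, 0.01, 0],
    [-0.034, 0.01, 0],
    [-0.034, 0.01, 0],
    [-0.034, 0.01, 0],
    [-0.028, 0.007, 0],
    [-0.02, 0.006, 0],
    [-0.013, 0.003, 0],
    [0, 0, 0],
    [0, 0, 0],
  ],
  spin=[0.004, 0, 0, 0, 0, 0, 0, 0, 0, 0, 0, 0],
  jaw=[0.03, 0.03, 0.03, 0.03, 0.03, 0.03, 0.03, 0.03, 0.03, 0.03, 0.03, 0.03],
)

```text
time_s: 12.12
eef_pos: [0.6241, 0.0511, 0.1678]
tcp_rot: [-0.0, -0.455, 0.891, -0.0]
ft_force: [-0.0, -0.0, -1.3]
width: 0.0388
grasp_force: 40.7
```

```bash
python3 - <<'E'
from h import *
from workcell import bot
p,W=wrist(bot,"w3")
m=(np.hypot(W[...,0]-.586,W[...,1]-.084)<.15)&(W[...,2]>.008)&(W[...,2]<.06)
print(rect(W[m][:,:2]))
go(bot,.6236,.0514,.085,2.52)
E
```

```text
(array([0.5826, 0.0805]), array([0.2009, 0.1999]), np.float64(-0.623))
t 12.17 pos [0.624  0.0503 0.1678] yaw 2.515 spin -0.005 shift [-0.0007  0.0009  0.0828] q [-0.04  0.59  1.34 -0.    1.21 -2.56] w 0.0386
```

View pics/w3.png

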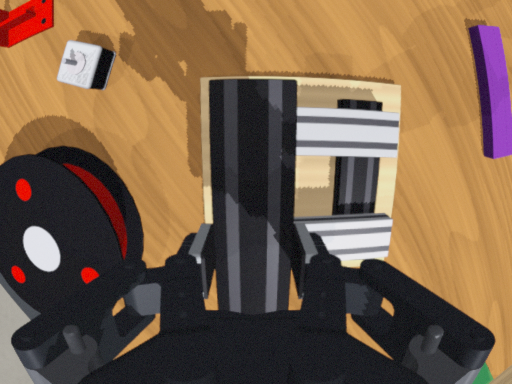

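The held black (210–297, 80–312) is square with the crib, above the far top place, with the spool clear on the left. Both silvers show on the right, at (347,131) and (350,238).

>>> send_rows(
  translation=[
    [-0.0007, 0.001, 0.01],
    [0, 0, 0.02],
    [0, 0, 0.02],
    [0, 0, 0.015],
    [0, 0, 0.008],
    [0, 0, 0.005],
    [0, 0, 0.003],
    [0, 0, 0.002],
    [0, 0, 0],
    [0, 0, 0],
    [0, 0, 0],
  ],
  spin=[-0.005, 0, 0, 0, 0, 0, 0, 0, 0, 0, 0],
  jaw=[0.03, 0.03, 0.03, 0.03, 0.03, 0.03, 0.03, 0.03, 0.03, 0.03, 0.03],
)

```text
time_s: 13.08
eef_pos: [0.6243, 0.0524, 0.0856]
tcp_rot: [0.001, -0.457, 0.889, -0.0]
ft_force: [1.1, 0.4, -1.2]
width: 0.0386
grasp_force: 40.7
```

>>> send_rows(
  translation=[
    [0, 0, 0.001],
    [0, 0, 0],
    [0, 0, 0],
  ],
  spin=[0, 0, 0],
  jaw=[0.03, 0.03, 0.03],
)

```text
time_s: 13.33
eef_pos: [0.6239, 0.0524, 0.084]
tcp_rot: [0.0, -0.457, 0.889, -0.0]
ft_force: [0.5, 0.6, -1.5]
width: 0.0384
grasp_force: 40.7
```

>>> send_rows(
  translation=[
    [0, 0, 0.001],
    [0, 0, 0.001],
    [0, 0, 0],
    [0, 0, 0],
  ],
  spin=[0, 0, 0, 0],
  jaw=[0.03, 0.03, 0.03, 0.03],
)

```text
time_s: 13.67
eef_pos: [0.6238, 0.0524, 0.0817]
tcp_rot: [-0.0, -0.457, 0.889, 0.0]
ft_force: [-0.2, 0.5, -0.4]
width: 0.0384
grasp_force: 40.7
```

>>> send_rows(
  translation=[
    [0, 0, 0.001],
    [0, 0, 0],
    [0, 0, 0],
  ],
  spin=[0, 0, 0],
  jaw=[0.03, 0.03, 0.03],
)

```text
time_s: 13.92
eef_pos: [0.624, 0.0524, 0.0812]
tcp_rot: [0.0, -0.457, 0.889, -0.0]
ft_force: [-1.4, 0.3, 2.0]
width: 0.0387
grasp_force: 41.1
```

Contact; release and rise.

>>> send_rows(
  translation=[
    [0, 0, 0],
    [0, 0, 0],
    [0, 0, 0],
    [0, 0, 0],
    [0, 0, 0],
    [0, 0, 0],
    [0, 0, -0.01],
    [0, 0, -0.02],
    [0, 0, -0.03],
    [0, 0, -0.035],
    [0, 0, -0.015],
    [0, 0, 0],
  ],
  spin=[0, 0, 0, 0, 0, 0, 0, 0, 0, 0, 0, 0],
  jaw=[0.038, 0.045, 0.05, 0.06, 0.07, 0.075, 0.08, 0.0854, 0.0854, 0.0854, 0.0854, 0.0854],
)

```text
time_s: 14.92
eef_pos: [0.6261, 0.0523, 0.1966]
tcp_rot: [0.004, -0.457, 0.889, -0.002]
ft_force: [-0.6, 0.4, -0.3]
width: 0.0855
grasp_force: 0.0
```

```bash
python3 - <<'E'
from h import *
from workcell import bot
p,W=wrist(bot)
find(W,(.6236,.0514),.066,.08,.1)
find(W,(.554,.041),.044,.06,.08)
go(bot,.4515,-.374,.19,-.261+np.pi/2)
E
```

```text
7971 0.0723 [0.6231 0.0511] [0.1605 0.0407] 0.95
4566 0.0524 [0.5334 0.0539] [0.1062 0.04  ] -0.62
t 14.97 pos [0.6249 0.0523 0.1938] yaw 2.521 spin 1.211 shift [ 0.0575 -0.4566  0.0038] q [-0.04  0.57  1.31  0.    1.26 -2.56] w 0.0854
```

>>> send_rows(
  translation=[
    [0, 0, 0],
    [0, 0, 0],
    [0, 0, 0],
    [0, 0, 0],
    [0, 0, 0],
    [0, 0, 0],
    [0, 0, 0],
    [0, 0, 0],
    [0, 0, 0],
    [0, 0, 0],
    [0, 0, 0],
  ],
  spin=[0.121, 0.121, 0.121, 0.121, 0.121, 0.121, 0.121, 0.121, 0.121, 0.121, 0],
  jaw=[0.0854, 0.0854, 0.0854, 0.0854, 0.0854, 0.0854, 0.0854, 0.0854, 0.0854, 0.0854, 0.0854],
)

```text
time_s: 15.88
eef_pos: [0.6231, 0.0523, 0.1893]
tcp_rot: [-0.001, 0.132, 0.991, -0.0]
ft_force: [-0.7, -0.4, 0.1]
width: 0.0854
grasp_force: 0.0
```

>>> send_rows(
  translation=[
    [0.002, -0.015, 0],
    [0.004, -0.03, 0],
    [0.005, -0.04, 0],
    [0.005, -0.04, 0],
    [0.005, -0.04, 0],
    [0.005, -0.04, 0],
    [0.005, -0.04, 0],
    [0.005, -0.04, 0],
    [0.005, -0.04, 0],
    [0.005, -0.04, 0],
    [0.005, -0.04, 0],
    [0.004, -0.03, 0],
  ],
  spin=[0, 0, 0, 0, 0, 0, 0, 0, 0, 0, 0, 0],
  jaw=[0.0854, 0.0854, 0.0854, 0.0854, 0.0854, 0.0854, 0.0854, 0.0854, 0.0854, 0.0854, 0.0854, 0.0854],
)

```text
time_s: 16.88
eef_pos: [0.4564, -0.3569, 0.1902]
tcp_rot: [-0.001, 0.128, 0.992, -0.0]
ft_force: [1.2, -0.2, -0.2]
width: 0.0852
grasp_force: 0.0
```

>>> send_rows(
  translation=[
    [0.002, -0.016, 0],
    [0.001, -0.006, 0],
    [0, 0, 0],
    [0, 0, 0],
  ],
  spin=[0, 0, 0, 0],
  jaw=[0.0854, 0.0854, 0.0854, 0.0854],
)

```text
time_s: 17.22
eef_pos: [0.4501, -0.3738, 0.1904]
tcp_rot: [-0.0, 0.129, 0.992, 0.001]
ft_force: [0.3, -0.3, 0.3]
width: 0.0853
grasp_force: 0.0
```

```bash
python3 - <<'E'
from h import *
from workcell import bot
p,W=wrist(bot)
find(W,(.453,-.372),.012,.03,.11)
go(bot,.4515,-.374,.028,-.261+np.pi/2)
E
```

```text
5810 0.0203 [ 0.4516 -0.3753] [0.16   0.0407] -0.262
t 17.27 pos [ 0.4505 -0.3733  0.1905] yaw 1.313 spin 0.003 shift [-0.0011 -0.0004  0.1625] q [-0.82  0.5   1.44  0.    1.2  -2.14] w 0.0855
```

>>> send_rows(
  translation=[
    [-0.001, -0.001, 0.02],
    [0, 0, 0.035],
    [0, 0, 0.035],
    [0, 0, 0.035],
    [0, 0, 0.02],
    [0, 0, 0.011],
    [0, 0, 0.005],
    [0, 0, 0.001],
    [0, 0, 0],
    [0, 0, 0],
    [0, 0, 0],
    [0, 0, 0],
  ],
  spin=[0.003, 0, 0, 0, 0, 0, 0, 0, 0, 0, 0, 0],
  jaw=[0.0854, 0.0854, 0.0854, 0.0854, 0.0854, 0.0854, 0.0854, 0.0854, 0.03, 0.03, 0.03, 0.03],
)

```text
time_s: 18.27
eef_pos: [0.4516, -0.3761, 0.03]
tcp_rot: [0.001, 0.131, 0.991, -0.001]
ft_force: [-3.1, -0.5, 35.4]
width: 0.0386
grasp_force: 31.6
```

>>> send_rows(
  translation=[
    [0, 0, 0],
    [0, 0, 0],
    [0, 0, 0],
    [0, 0, 0],
  ],
  spin=[0, 0, 0, 0],
  jaw=[0.03, 0.03, 0.03, 0.03],
)

```text
time_s: 18.6
eef_pos: [0.4516, -0.3762, 0.0302]
tcp_rot: [0.001, 0.131, 0.991, -0.001]
ft_force: [-0.4, 1.0, 4.7]
width: 0.0384
grasp_force: 40.2
```

>>> send_rows(
  translation=[
    [0, 0, -0.01],
    [0, 0, -0.02],
    [0, 0, -0.03],
    [0, 0, -0.04],
    [0, 0, -0.04],
    [0, 0, -0.01],
    [0, 0, 0],
  ],
  spin=[0, 0, 0, 0, 0, 0, 0],
  jaw=[0.03, 0.03, 0.03, 0.03, 0.03, 0.03, 0.03],
)

```text
time_s: 19.18
eef_pos: [0.4524, -0.3771, 0.1836]
tcp_rot: [0.003, 0.131, 0.991, -0.003]
ft_force: [-0.7, 0.1, -0.6]
width: 0.0386
grasp_force: 40.7
```

```bash
python3 - <<'E'
from h import *
from workcell import bot
# translate with present yaw, turn over the crib's outside later
go(bot,.5424,.1098,.18,1.31)
go(bot,.5424,.1098,.18,2.52)
E
```

```text
t 19.18 pos [ 0.4524 -0.3771  0.1836] yaw 1.308 spin -0.002 shift [0.0386 0.4936 0.0036] q [-0.82  0.51  1.44  0.    1.18 -2.13] w 0.0386
t 19.18 pos [ 0.4524 -0.3771  0.1836] yaw 1.308 spin -1.212 shift [-0.4482  0.2104  0.0036] q [-0.82  0.51  1.44  0.    1.18 -2.13] w 0.0386
```

>>> send_rows(
  translation=[
    [0.001, 0.015, 0],
    [0.003, 0.03, 0],
    [0.003, 0.04, 0],
    [0.003, 0.04, 0],
    [0.003, 0.04, 0],
    [0.003, 0.04, 0],
    [0.003, 0.04, 0],
    [0.003, 0.04, 0],
    [0.003, 0.04, 0],
    [0.003, 0.04, 0],
    [0.003, 0.04, 0],
    [0.003, 0.035, 0],
  ],
  spin=[0, 0, 0, 0, 0, 0, 0, 0, 0, 0, 0, 0],
  jaw=[0.03, 0.03, 0.03, 0.03, 0.03, 0.03, 0.03, 0.03, 0.03, 0.03, 0.03, 0.03],
)

```text
time_s: 20.18
eef_pos: [0.5308, 0.0613, 0.1766]
tcp_rot: [-0.002, 0.131, 0.991, 0.0]
ft_force: [-0.0, -1.1, -1.4]
width: 0.0388
grasp_force: 40.7
```

>>> send_rows(
  translation=[
    [0.002, 0.03, 0],
    [0.002, 0.015, 0],
    [0, 0, 0],
  ],
  spin=[0, 0, 0],
  jaw=[0.03, 0.03, 0.03],
)

```text
time_s: 20.43
eef_pos: [0.5387, 0.1064, 0.1764]
tcp_rot: [-0.002, 0.129, 0.992, 0.0]
ft_force: [-0.3, -0.3, -1.3]
width: 0.0386
grasp_force: 40.7
```

>>> send_rows(
  translation=[
    [0, 0, 0],
    [0, 0, 0],
    [0, 0, 0],
    [0, 0, 0],
    [0, 0, 0],
    [0, 0, 0],
    [0, 0, 0],
    [0, 0, 0],
    [0, 0, 0],
    [0, 0, 0],
    [0, 0, 0],
    [0, 0, 0],
  ],
  spin=[-0.121, -0.121, -0.121, -0.121, -0.121, -0.121, -0.121, -0.121, -0.121, -0.121, 0, 0],
  jaw=[0.03, 0.03, 0.03, 0.03, 0.03, 0.03, 0.03, 0.03, 0.03, 0.03, 0.03, 0.03],
)

```text
time_s: 21.43
eef_pos: [0.5393, 0.1022, 0.1775]
tcp_rot: [-0.001, -0.454, 0.891, 0.001]
ft_force: [0.1, -0.8, -0.8]
width: 0.0384
grasp_force: 40.7
```

```bash
python3 - <<'E'
from h import *
from workcell import bot
p,W=wrist(bot)
m=(np.hypot(W[...,0]-.583,W[...,1]-.0805)<.15)&(W[...,2]>.008)&(W[...,2]<.08)
print(rect(W[m][:,:2]))
find(W,(.6236,.0514),.066,.08,.1)
go(bot,.5422,.1092,.086,2.52)
E
```

```text
(array([0.5827, 0.0803]), array([0.2011, 0.1998]), np.float64(-0.627))
6751 0.0722 [0.6176 0.0441] [0.1427 0.0414] 0.95
t 21.48 pos [0.5396 0.1022 0.1778] yaw 2.514 spin -0.006 shift [-0.0072  0.0019  0.0918] q [ 0.05  0.45  1.56  0.    1.13 -2.47] w 0.0385
```

>>> send_rows(
  translation=[
    [-0.003, 0.001, 0],
    [-0.004, 0.001, 0.01],
    [0, 0, 0.02],
    [0, 0, 0.02],
    [0, 0, 0.02],
    [0, 0, 0.01],
    [0, 0, 0.006],
    [0, 0, 0.003],
    [0, 0, 0.002],
    [0, 0, 0],
    [0, 0, 0],
    [0, 0, 0],
  ],
  spin=[-0.006, 0, 0, 0, 0, 0, 0, 0, 0, 0, 0, 0],
  jaw=[0.03, 0.03, 0.03, 0.03, 0.03, 0.03, 0.03, 0.03, 0.03, 0.03, 0.03, 0.03],
)

```text
time_s: 22.48
eef_pos: [0.5434, 0.1095, 0.0886]
tcp_rot: [0.001, -0.459, 0.889, -0.0]
ft_force: [1.0, 0.5, -1.4]
width: 0.0387
grasp_force: 40.7
```

>>> send_rows(
  translation=[
    [0, 0, 0.001],
    [0, 0, 0],
    [0, 0, 0],
  ],
  spin=[0, 0, 0],
  jaw=[0.03, 0.03, 0.03],
)

```text
time_s: 22.73
eef_pos: [0.5429, 0.1094, 0.087]
tcp_rot: [0.0, -0.459, 0.889, -0.0]
ft_force: [-0.8, 1.5, -1.7]
width: 0.0385
grasp_force: 40.7
```

>>> send_rows(
  translation=[
    [0, 0, 0.002],
    [0, 0, 0.001],
    [0, 0, 0.001],
    [0, 0, 0],
    [0, 0, 0],
  ],
  spin=[0, 0, 0, 0, 0],
  jaw=[0.03, 0.03, 0.03, 0.03, 0.03],
)

```text
time_s: 23.15
eef_pos: [0.5428, 0.1094, 0.0827]
tcp_rot: [-0.0, -0.459, 0.889, 0.0]
ft_force: [-0.3, -0.3, -1.3]
width: 0.0384
grasp_force: 40.7
```

>>> send_rows(
  translation=[
    [0, 0, 0.001],
    [0, 0, 0],
    [0, 0, 0],
  ],
  spin=[0, 0, 0],
  jaw=[0.03, 0.03, 0.03],
)

```text
time_s: 23.4
eef_pos: [0.543, 0.1094, 0.0822]
tcp_rot: [0.0, -0.459, 0.889, -0.0]
ft_force: [-2.1, 0.1, 3.8]
width: 0.0383
grasp_force: 41.2
```

>>> send_rows(
  translation=[
    [0, 0, 0],
    [0, 0, 0],
    [0, 0, 0],
    [0, 0, 0],
    [0, 0, 0],
    [0, 0, 0],
    [0, 0, -0.01],
    [0, 0, -0.02],
    [0, 0, -0.03],
    [0, 0, -0.035],
    [0, 0, -0.03],
    [0, 0, 0],
  ],
  spin=[0, 0, 0, 0, 0, 0, 0, 0, 0, 0, 0, 0],
  jaw=[0.038, 0.045, 0.05, 0.06, 0.07, 0.075, 0.08, 0.0854, 0.0854, 0.0854, 0.0854, 0.0854],
)

```text
time_s: 24.4
eef_pos: [0.5458, 0.1097, 0.2141]
tcp_rot: [0.006, -0.459, 0.889, -0.002]
ft_force: [0.7, 0.0, -0.0]
width: 0.0853
grasp_force: 0.0
```

```bash
python3 - <<'E'
from h import *
from workcell import bot
p,W=wrist(bot,"w4")
for s in [(.6236,.0514),(.5422,.1092)]: find(W,s,.066,.08,.06)
m=(np.hypot(W[...,0]-.583,W[...,1]-.0805)<.15)&(W[...,2]>.008)&(W[...,2]<.08)
print(rect(W[m][:,:2]))
E
```

```text
4544 0.0723 [0.6232 0.0515] [0.1189 0.0409] 0.945
5256 0.0724 [0.5429 0.1089] [0.1193 0.0406] 0.952
(array([0.5828, 0.0806]), array([0.2005, 0.2004]), np.float64(0.947))
```

View pics/w4.png

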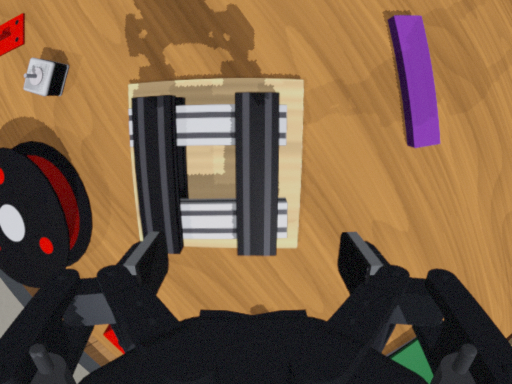

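The tower is complete and square: blacks at (158,175) and (257,173), lying across the silvers at rows 125 and 218. The bystanders seen (motor, bracket) are untouched.

```bash
python3 -c "
from workcell import bot
print(bot.sign_off())"
```

```text
the job is handed in; nothing more can be done
None
```

The crib tower is finished and handed in: by the last wrist-camera measurements, the loose silver and both top black profiles lie within about 2 mm of their places, let go, and nothing on the table looked disturbed.

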